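# Slide the top cassette tray off its stack onto the reading deck

### The job

Slide the top tray of the stack of long cassette trays sideways, off the tray below it and across onto the bare reading deck next to the stack, without picking it up: keep it level and low. Leave it lying flat on the deck, square with it and centred on its outline. The tray that was underneath and the stack of short cup trays on the other side of the deck must stay where they are.

Things in the scene. Friction and masses are not known exactly. Their poses are not given: they have to be found in the camera images.
- tray_top_mid (a point): Centre (half-way up) of the tray to slide, top of the long stack: loose, grey plastic, about 140 g, 60 (its x) x 120 (its y) x 15 mm high, 3 mm rim, five white test cassettes across it 2 mm below the rim; underside 50 mm above the table. Its stack stands left or right of the deck (along the deck's y), about 140 mm between centres, about 15 mm gap; room to grip at the long sides.
- tray_middle_mid (a point): Centre (half-way up) of the tray directly under the top one, to be left in place: loose, same shape and size, top of its rim 50 mm above the table. The two can lie a few mm and degrees out of line. Below it a third, fixed tray on a white block of the same outline.
- deck_mid (a point): Centre of the top face of the reading deck: a fixed bare aluminium plate on a grey foot, 84 (its x) x 130 mm (its y), top 48.5 mm above the table (1.5 mm lower than the underside of the top tray), with a thin dark 60 x 120 mm outline of the tray drawn on it, long side along its y. z is up.
- cup_tray_mid (a point): Centre (half-way up) of the top tray of the short stack, to be left alone: loose, grey plastic, 60 (its x) x 80 (its y) x 15 mm high, nine round white cups, underside 50 mm above the table, on a fixed stack of equal trays. It stands on the side of the deck away from the long stack, about 140 mm between centres.
Things that resemble listed ones, but are neither listed nor needed, are in the scene too. Leave any turquoise look-alike of the part that bears tray_middle_mid alone. Leave any turquoise look-alike of the part that bears tray_top_mid alone.

How it is judged:
By the outcome, as a careful person would: the job done as asked, in the order asked, and still so for the second after the job is handed in, with the robot touching nothing.
It also fails if it takes over 29 s, if anything falls off the work surface, if the arm or the gripper's body presses on something with over 40 N, if the wrist force passes 120 N, or if a joint passes its speed limit or range.

### The arm

A 6-joint arm with a two-finger parallel gripper is mounted at the origin on the work surface. World frame = base frame: x ahead of the robot, y to its left, z up, the work surface at z = 0. Lengths are in mm, angles in rad, forces in N, time in s.
With the tool pointing down it reaches from about 325 to 775 mm from the base axis. Payload 9.3 kg.
Tool frame: the origin (TCP) lies at the very end of the fingers, on their centre line; the grasp point (between the pads) lies 19 mm behind it; z points along the fingers, y is the direction in which the jaws open and shut (so a half turn about z gives the same grasp; the last joint's range is limited). The gripper opens to 85 mm and grips with 20 to 120 N. Pads are 22 mm wide; open, the fingers measure 114 mm over their backs; the gripper's body (76 mm by 85 mm) begins 54 mm behind the grasp point. The pads swing forward as they close: fully open they stand 13 mm farther back than shut.
Start: joints at [-1.387, 0.259, 0.021, 1.334, 0, 1.418], TCP at [181.751, -519.099, 231.279] pointing down, gripper open.
Joint ranges: [-3.04, 3.04], [-0.91, 1.82], [-1.04, 1.36], [-1.92, 1.95], [-1.52, 1.45], [-3.14, 3.14]. Speed limits (rad/s): [2.22, 2.22, 2.79, 3.14, 3.14, 3.14].

### API

Orientations are given as a 3x3 rotation matrix whose columns are the frame's x, y, z axes.
In Python, from rig import readout, cams, finish_job gives the robot as it stands.
- The arm moves only by the shell command python3 -m crank 'ROWS' [OPENING]. ROWS is JSON, a list of rows, each a list of 6 numbers: the shift along the tool's x, y, z in m, then the turn, a rotation vector about the tool's x, y, z in degrees. A call has 1 to 5 rows; each row shifts and turns the commanded pose from where the row before left it, along the tool's axes as they then stand; what a row does not reach is not made up. A row lasts 1/12 s, in which the tool goes at most 41.7 mm and 7.16 degrees, less where a joint would pass 70% of its speed; a pose out of reach is approached as far as the arm can. A call with a gripper value outside its range is refused whole. OPENING is the opening in per cent of the stroke, from 0 (shut) to 100 (fully open), set as the call begins (- or left out, the last holds). The fingers move at their own pace and stop on an object; the grip force is fixed at half the most. Time passes only in rows, so rows that do not move let the fingers close. It gives the time, the measured TCP pose, the force and the opening at its end, in the units of the state.
- readout.get_state(): the state, without advancing time (a new reading comes with each control period).
- cams.snapshot(name): name is "scene" or "top" or "wrist"; returns the picture (420x560x3 uint8, blue, green, red); there is no depth.
- cams.get_calibration(name): a dict with "vertical_fov" (degrees; the focal length in pixels is half the picture's height over the tangent of half this angle, whatever the lens; pixels are square), "cx", "cy" (the principal point, pixels), "T" (4x4, takes a point from camera to world coordinates). Camera axes: x right, y down, z forward; pixel columns grow to the right and rows downward; lengths in mm; the calibration is good to about 2 mm. A picture is of the moment at which its call begins: read the wrist's pose just before it. get_calibration takes no time and is no camera call; for the wrist camera it gives the pose at the moment of the call.
- finish_job(): hands the job in, once; it reports no verdict.
The state is a dict: "t": time; "joint_pos": joint angles; "qd": joint speeds; "joint_torque": joint torques, N m; "ee_pos": TCP position; "tcp_rot": TCP orientation; "wrist_force": force on the tool from outside, world axes, zero at the start; "torque": the same for the moment, N m; "gripper_width": opening from 0.0 (shut) to 1.0 (fully open).
Only numpy, scipy, OpenCV 4.12 (cv2) and the standard library are available. Lean on these libraries where they do the work, as an engineer would, in place of code of your own. Each camera call takes 0.05 s, during which the arm holds its last target. There are 200 camera calls.

## Working session

There is one attempt and no reset: what is moved stays moved. The work goes in short steps, Python scripts to look and compute and a shell command to move; the robot and the scene stay as the last step left them, time stands still between calls to the robot, and variables do not carry over. Pictures are saved under pics/ and viewed, about 8 in all and at most 12, crops included, and the job is handed in when it is done.

```bash
mkdir -p pics; ls; python3 - <<'E'
from rig import readout,cams
import cv2
s=readout.get_state();print(s['t'],s['ee_pos'],s['tcp_rot'],s['wrist_force'])
for n in("top","scene"):
    cv2.imwrite(f"pics/{n}1.png",cams.snapshot(n));print(n,cams.get_calibration(n))
print(cams.get_calibration("wrist"))
E
```

```text
pics
0.0 [ 181.69795277 -518.8323939   230.65256857] [[ 9.43826541e-01  3.30441247e-01 -2.07774365e-04]
 [ 3.30441226e-01 -9.43825654e-01  1.31559778e-03]
 [ 2.38624995e-04 -1.31035332e-03 -9.99999113e-01]] [-0.25331748 -0.45904854  0.65335501]
top {'vertical_fov': 54.85937051189148, 'cx': 273.2905563094906, 'cy': 213.35106822437567, 'T': array([[ 1.77506077e-02, -9.92313288e-01,  1.22471443e-01,
         4.54470532e+02],
       [-9.99665658e-01, -1.99171687e-02, -1.64887274e-02,
         5.71916840e+01],
       [ 1.88012677e-02, -1.22137811e-01, -9.92335058e-01,
         7.04730564e+02],
       [ 0.00000000e+00,  0.00000000e+00,  0.00000000e+00,
         1.00000000e+00]])}
scene {'vertical_fov': 45.86800162401585, 'cx': 285.6633900701788, 'cy': 209.55058225288627, 'T': array([[-1.39617689e-01,  5.36016663e-01, -8.32582151e-01,
         1.11309257e+03],
       [ 9.89960143e-01,  5.68429441e-02, -1.29413274e-01,
         1.64202497e+02],
       [-2.20412505e-02, -8.42291527e-01, -5.38571413e-01,
         4.59967951e+02],
       [ 0.00000000e+00,  0.00000000e+00,  0.00000000e+00,
         1.00000000e+00]])}
{'vertical_fov': 69.98971987105485, 'cx': 279.988025056482, 'cy': 203.8194701109703, 'T': array([[ 3.29972103e-01, -9.04344706e-01, -2.70701059e-01,
         2.50287603e+02],
       [-9.43988211e-01, -3.16769335e-01, -9.24307583e-02,
        -4.95829516e+02],
       [-2.16052747e-03,  2.86038180e-01, -9.58215786e-01,
         3.74024474e+02],
       [ 0.00000000e+00,  0.00000000e+00,  0.00000000e+00,
         1.00000000e+00]])}
```

View pics/top1.png

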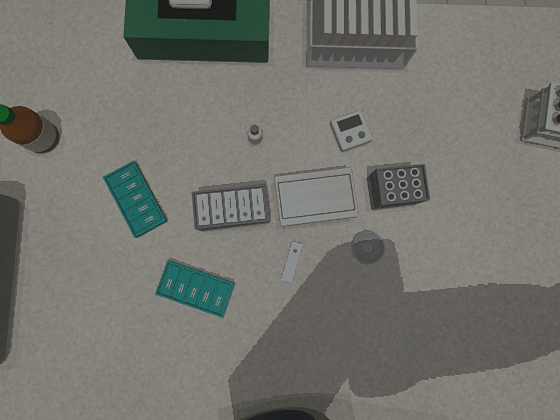

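View pics/scene1.png

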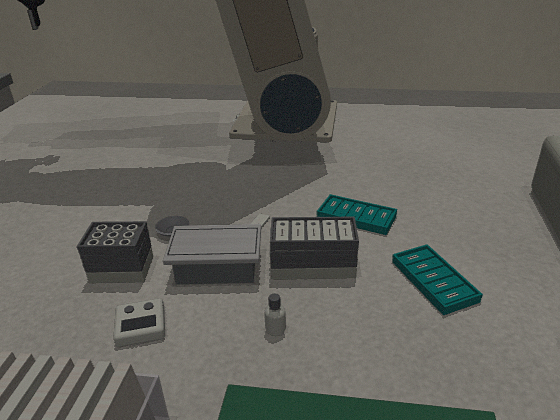

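The long grey stack with five white cassettes is at top-camera px (231,205). It fits: it is grey, five cassettes, next to the bare deck (316,195). The turquoise trays at (135,199) and (196,288) are look-alikes, and the cup stack is at (398,186). I'll confirm in an enlarged crop.

```bash
python3 - <<'E'
import cv2
i=cv2.imread("pics/top1.png")[155:240,185:365]
cv2.imwrite("pics/c1.png",cv2.resize(i,None,fx=4.4,fy=4.4,interpolation=cv2.INTER_CUBIC))
E
```

```text
(no output)
```

View pics/c1.png

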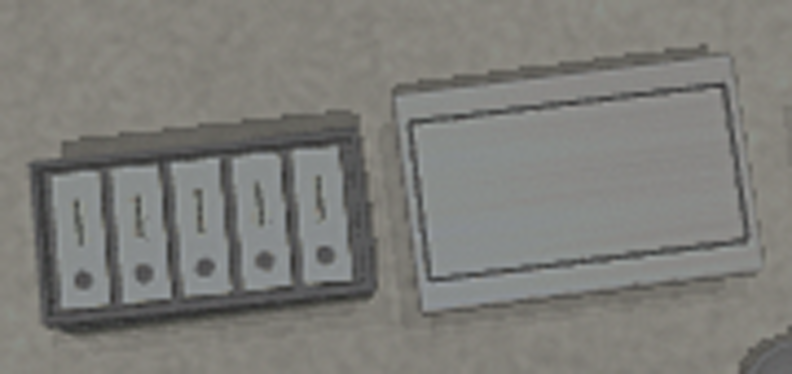

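The crop confirms it: grey tray with five white cassettes, rim corners about (32,163),(357,137),(372,290),(46,320). Deck outline corners are (410,122),(722,86),(746,241),(430,279).

```bash
cat > h.py <<'E'
import numpy as np, cv2
from rig import readout,cams
def ray(c,px,z):
    f=210/np.tan(np.radians(c['vertical_fov'])/2); px=np.atleast_2d(px).astype(float)
    d=np.c_[(px[:,0]-c['cx'])/f,(px[:,1]-c['cy'])/f,np.ones(len(px))]@c['T'][:3,:3].T
    o=c['T'][:3,3]; return o+d*((z-o[2])/d[:,2])[:,None]
def rect(p):  # corners TL,TR,BR,BL (image): centre, heading of long side (mod 180), sides
    p=p[:,:2]; v=(p[0]-p[1]+p[3]-p[2]); w=(p[0]-p[3]+p[1]-p[2])
    return p.mean(0).round(1),np.degrees(np.arctan2(v[1],v[0])).round(2),np.degrees(np.arctan2(w[1],w[0])).round(2),np.linalg.norm(v)/2,np.linalg.norm(w)/2
E
python3 - <<'E'
from h import *
c=cams.get_calibration("top")
g=lambda L:(np.array(L)+.5)/4.4-.5+[185,155]
print(rect(ray(c,g([(32,163),(357,137),(372,290),(46,320)]),65)))
print(rect(ray(c,g([(410,122),(722,86),(746,241),(430,279)]),48.5)))
print(ray(c,[398,186],65))
s=readout.get_state();R=s['tcp_rot'];print(np.degrees(np.arctan2(R[1,0],R[0,0])),s['joint_pos'])
E
```

```text
(array([543.5, 114.9]), np.float64(96.14), np.float64(7.04), np.float64(118.01046793138708), np.float64(56.97781605892282))
(array([565.9, -23.3]), np.float64(97.97), np.float64(8.24), np.float64(118.80137400891094), np.float64(59.574296605544056))
[[ 582.00030778 -154.1946979    65.        ]]
19.29776604484393 [-1.38657982e+00  2.59145101e-01  2.08397031e-02  1.33371695e+00
 -1.64721891e-05  1.41820318e+00]
```

```bash
python3 -m crank '[[0,0,0,0,0,-7.05],[0,0,0,0,0,-7.05],[0,0,0,0,0,-7.05],[0,0,0,0,0,-7.05],[0,0,0,0,0,-7.05]]' 100 && python3 -m crank '[[0,0,0,0,0,-7.05],[0,0,0,0,0,-7.05],[0,0,0,0,0,-7.05],[0,0,0,0,0,-7.05],[0,0,0,0,0,-7.05]]' && python3 -m crank '[[0,0,0,0,0,-7.05],[0,0,0,0,0,0]]'
python3 - <<'E'
from h import *
s=readout.get_state();print(s['t'],s['ee_pos'],s['tcp_rot'],(np.array([543.5,114.9,231])-s['ee_pos'])@s['tcp_rot'],s['joint_pos'])
E
```

```text
t: 0.52
ee_pos: [181.7, -518.9, 230.9]
tcp_rot: [[0.575, 0.818, -0.0], [0.818, -0.575, 0.001], [0.001, -0.001, -1.0]]
wrist_force: [-0.0, -0.6, -0.1]
gripper_width: 1.0
t: 0.93
ee_pos: [181.7, -518.9, 230.9]
tcp_rot: [[-0.003, 1.0, -0.0], [1.0, 0.003, 0.001], [0.001, -0.0, -1.0]]
wrist_force: [-0.9, -0.1, 0.5]
gripper_width: 0.998
t: 1.1
ee_pos: [181.7, -518.9, 230.9]
tcp_rot: [[-0.125, 0.992, -0.0], [0.992, 0.125, 0.001], [0.001, 0.0, -1.0]]
wrist_force: [0.4, 0.3, -0.5]
gripper_width: 0.999
1.1 [ 181.70716942 -518.9454107   230.9216004 ] [[-1.24848190e-01  9.92175852e-01 -9.32700439e-05]
 [ 9.92175551e-01  1.24848225e-01  7.72839840e-04]
 [ 7.78437626e-04  3.94739789e-06 -9.99999697e-01]] [5.83716801e+02 4.38096584e+02 3.77716976e-01] [-1.38665437e+00  2.58944278e-01  2.10684514e-02  1.33369735e+00
  4.98161511e-05  5.89670822e-02]
```

```bash
python3 -m crank '[[0.0255,0.0219,0,0,0,0],[0.0255,0.0219,0,0,0,0],[0.0255,0.0219,0,0,0,0],[0.0255,0.0219,0,0,0,0],[0.0255,0.0219,0,0,0,0]]' >/dev/null && python3 -m crank '[[0.0255,0.0219,0,0,0,0],[0.0255,0.0219,0,0,0,0],[0.0255,0.0219,0,0,0,0],[0.0255,0.0219,0,0,0,0],[0.0255,0.0219,0,0,0,0]]' >/dev/null && python3 -m crank '[[0.0255,0.0219,0,0,0,0],[0.0255,0.0219,0,0,0,0],[0.0255,0.0219,0,0,0,0],[0.0255,0.0219,0,0,0,0],[0.0255,0.0219,0,0,0,0]]' && python3 -m crank '[[0.0255,0.0219,0,0,0,0],[0.0255,0.0219,0,0,0,0],[0.0255,0.0219,0,0,0,0],[0.0255,0.0219,0,0,0,0],[0.0255,0.0219,0,0,0,0]]' && python3 -m crank '[[0,0,0,0,0,0],[0,0,0,0,0,0]]'
python3 - <<'E'
from h import *
import pickle
c=cams.get_calibration("wrist");i=cams.snapshot("wrist");pickle.dump(c,open("w1.pkl","wb"));cv2.imwrite("pics/w1.png",i)
cv2.imwrite("pics/w1b.png",cv2.resize(i,(800,600),interpolation=cv2.INTER_CUBIC))
E
```

```text
t: 2.35
ee_pos: [462.9, -98.5, 231.2]
tcp_rot: [[-0.115, 0.993, -0.0], [0.993, 0.115, -0.0], [-0.0, -0.0, -1.0]]
wrist_force: [0.2, -0.6, -0.6]
gripper_width: 0.999
t: 2.77
ee_pos: [556.4, 41.2, 231.1]
tcp_rot: [[-0.115, 0.993, -0.0], [0.993, 0.115, -0.0], [-0.0, -0.0, -1.0]]
wrist_force: [0.2, -1.6, 1.1]
gripper_width: 0.995
t: 2.93
ee_pos: [556.2, 40.9, 230.5]
tcp_rot: [[-0.118, 0.993, -0.001], [0.993, 0.118, 0.0], [0.0, -0.001, -1.0]]
wrist_force: [-0.5, -0.9, -0.2]
gripper_width: 1.0
```

View pics/w1b.png

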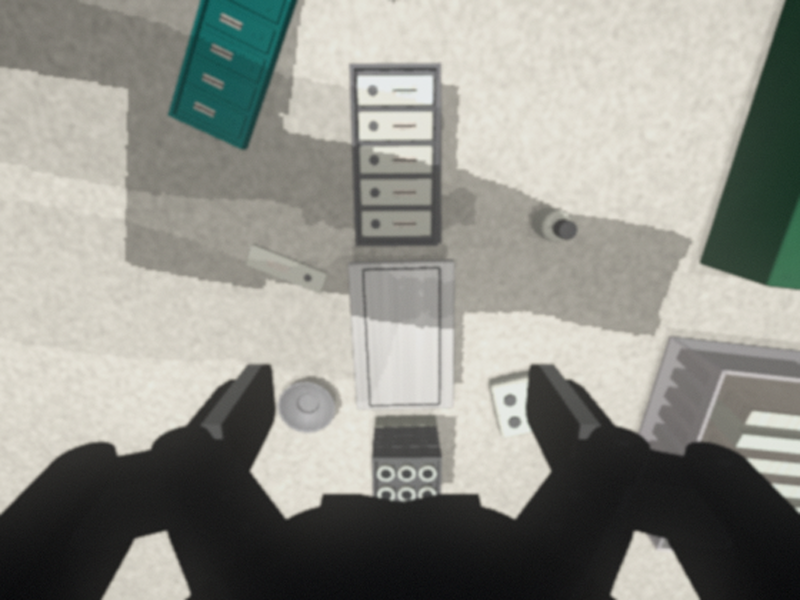

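```bash
python3 - <<'E'
import cv2,numpy as np
i=cv2.imread("pics/w1.png");f=lambda a:cv2.resize(a,None,fx=4.4,fy=4.4,interpolation=cv2.INTER_CUBIC)
cv2.imwrite("pics/c2.png",np.hstack([f(i[40:175,237:327]),f(i[170:305,237:327])]))
E
```

```text
(no output)
```

View pics/c2.png

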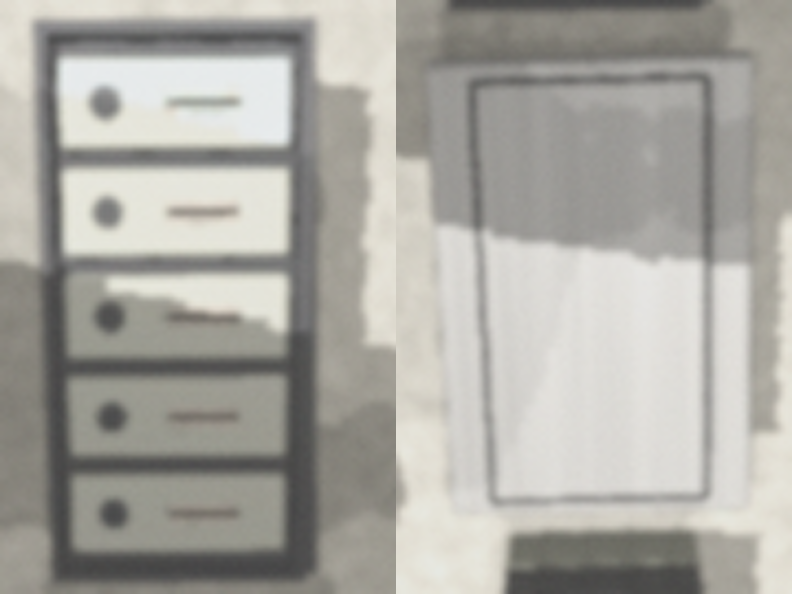

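```bash
python3 - <<'E'
from h import *
import pickle
c=pickle.load(open("w1.pkl","rb"))
g=lambda L,o:(np.array(L)+.5)/4.4-.5+o
a=ray(c,g([(35,22),(314,22),(314,571),(56,577)],[237,40]),65);b=ray(c,g([(471-396,84),(708-396,76),(705-396,495),(494-396,501)],[237,170]),48.5)
for p in(a,b):
    print(p.round(1)[:,:2].tolist());p=p[[1,2,3,0]]; # order to heading toward +y
    print(p[:,:2].mean(0), [np.degrees(np.arctan2(*(p[i,:2]-p[j,:2])[::-1])).round(2) for i,j in((0,1),(3,2),(0,3),(1,2))],[np.linalg.norm(p[i]-p[j]).round(1) for i,j in((0,1),(3,2),(0,3),(1,2))])
print(c['T'][:3,3])
s=readout.get_state();print(s['t'],s['ee_pos'],np.degrees(np.arctan2(s['tcp_rot'][1,0],s['tcp_rot'][0,0])))
E
```

```text
[[507.1, 170.3], [565.5, 177.2], [582.3, 61.7], [522.0, 53.0]]
[544.19939986 115.55592884] [np.float64(98.28), np.float64(97.24), np.float64(6.73), np.float64(8.13)] [np.float64(116.8), np.float64(118.2), np.float64(58.8), np.float64(60.9)]
[[527.2, 30.3], [586.5, 39.5], [602.8, -79.2], [544.6, -88.0]]
[565.27278049 -24.35541158] [np.float64(97.86), np.float64(98.41), np.float64(8.78), np.float64(8.69)] [np.float64(119.7), np.float64(119.6), np.float64(60.0), np.float64(58.9)]
[547.85036726 112.20674258 373.75835603]
2.9833 [555.68944371  39.98895581 230.70102228] 96.75648071167622
```

Both views agree to about 1 mm: tray (544,115.4) with yaw about 97.5°, deck (565.4,-24.2) with yaw about 98.4°. I'll move over the tray and descend with the jaws open.

```bash
python3 -m crank '[[0.0256,-0.0009,0.01,0,0,0],[0.0256,-0.0009,0.025,0,0,0],[0.0256,-0.0010,0.030,0,0,-0.66],[0,0,0.030,0,0,0],[0,0,0.030,0,0,0]]' >/dev/null && python3 -m crank '[[0,0,0.02,0,0,0],[0,0,0.015,0,0,0],[0,0,0.0125,0,0,0],[0,0,0.0125,0,0,0],[0,0,0,0,0,0]]' && python3 -m crank '[[0,0,0,0,0,0]]'
python3 - <<'E'
from h import *
i=cams.snapshot("scene");a=cams.snapshot("wrist");f=lambda a,k:cv2.resize(a,None,fx=k,fy=k,interpolation=cv2.INTER_CUBIC)
b=f(i[130:290,160:400],2.5);w=f(a[60:260,160:400],2.5)[:, :600]
cv2.imwrite("pics/s2.png",f(i[180:290,230:400],4.4)); cv2.imwrite("pics/w2.png",a)
E
```

```text
t: 3.82
ee_pos: [542.2, 114.0, 44.3]
tcp_rot: [[-0.127, 0.992, -0.004], [0.992, 0.127, -0.0], [0.0, -0.004, -1.0]]
wrist_force: [-0.6, -0.1, -0.3]
gripper_width: 1.001
t: 3.9
ee_pos: [543.3, 114.4, 46.3]
tcp_rot: [[-0.128, 0.992, -0.001], [0.992, 0.128, -0.0], [-0.0, -0.001, -1.0]]
wrist_force: [0.3, 0.5, 1.0]
gripper_width: 1.0
```

View pics/s2.png

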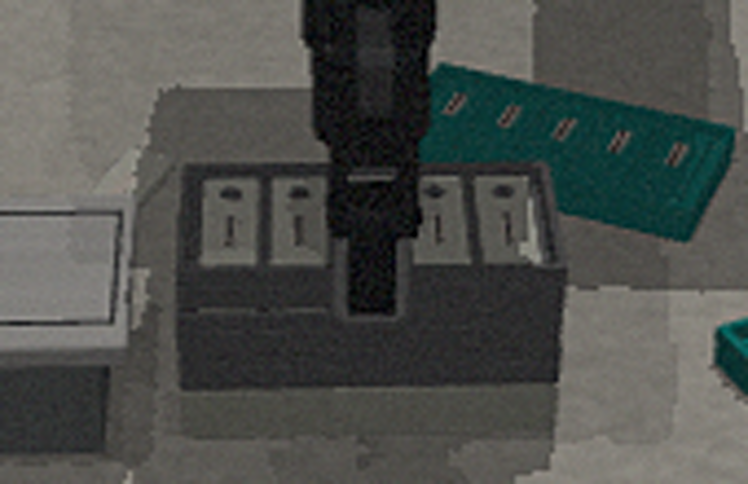

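The finger tip is at crop (370,317), roughly centred on the near long side. I'll estimate the tip height from it.

```bash
python3 - <<'E'
from h import *
c=cams.get_calibration("scene")
g=lambda p:(np.array(p)+.5)/4.4-.5+[230,180]
for z in(45,50,55,58,60,62):print(z,ray(c,g((370,317)),z).round(1),ray(c,g((375,266)),z+7).round(1))
E
```

```text
45 [[573.4 117.6  45. ]] [[556.1 117.5  52. ]]
50 [[579.9 118.2  50. ]] [[562.9 118.1  57. ]]
55 [[586.4 118.7  55. ]] [[569.7 118.7  62. ]]
58 [[590.3 119.1  58. ]] [[573.8 119.   65. ]]
60 [[592.9 119.3  60. ]] [[576.5 119.2  67. ]]
62 [[595.5 119.5  62. ]] [[579.3 119.5  69. ]]
```

Tip is about 59 mm high with the jaws open (46+13), as expected, so it will be about 52–55 mm when closed on the tray. Closing.

```bash
python3 -m crank '[[0,0,0,0,0,0],[0,0,0,0,0,0],[0,0,0,0,0,0],[0,0,0,0,0,0],[0,0,0,0,0,0]]' 0 && python3 -m crank '[[0,0,0,0,0,0],[0,0,0,0,0,0],[0,0,0,0,0,0]]'
python3 - <<'E'
from h import *
i=cams.snapshot("scene");t=cams.snapshot("top");f=lambda a,k:cv2.resize(a,None,fx=k,fy=k,interpolation=cv2.INTER_CUBIC)
cv2.imwrite("pics/s3.png",f(i[180:290,230:400],4.4))
E
```

```text
t: 4.42
ee_pos: [544.4, 115.3, 47.5]
tcp_rot: [[-0.13, 0.991, 0.002], [0.991, 0.13, -0.0], [-0.0, 0.002, -1.0]]
wrist_force: [-2.5, -0.4, 8.9]
gripper_width: 0.687
t: 4.67
ee_pos: [544.3, 115.3, 47.5]
tcp_rot: [[-0.13, 0.991, 0.002], [0.991, 0.13, -0.0], [-0.0, 0.002, -1.0]]
wrist_force: [-3.2, -0.7, 7.7]
gripper_width: 0.688
```

View pics/s3.png

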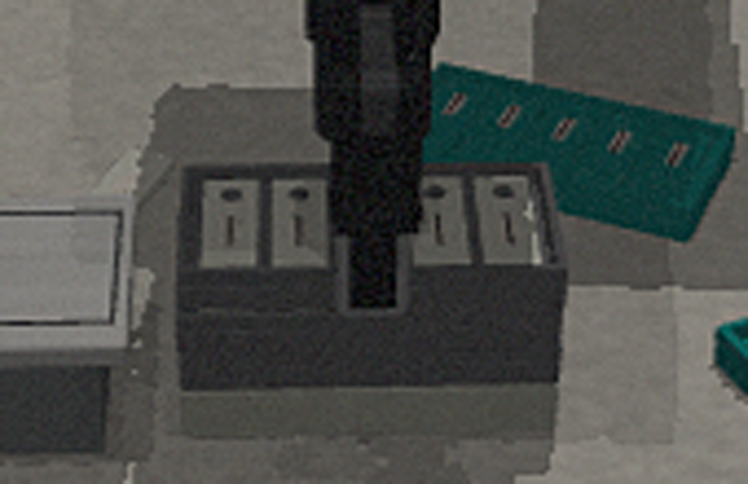

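Gripped (opening 58 mm). The closing fingers press down with about 8 N, so I'll ease the tool up until that is gone.

```bash
python3 -m crank '[[0,0,-0.001,0,0,0],[0,0,0,0,0,0],[0,0,0,0,0,0]]' && python3 -m crank '[[0,0,-0.0005,0,0,0],[0,0,0,0,0,0],[0,0,0,0,0,0]]'
```

```text
t: 5.02
ee_pos: [544.0, 115.5, 47.5]
tcp_rot: [[-0.131, 0.991, 0.0], [0.991, 0.131, 0.0], [0.0, 0.0, -1.0]]
wrist_force: [-0.7, -0.5, 3.2]
gripper_width: 0.684
t: 5.27
ee_pos: [543.8, 115.4, 47.6]
tcp_rot: [[-0.131, 0.991, -0.0], [0.991, 0.131, -0.0], [0.0, -0.0, -1.0]]
wrist_force: [0.1, 0.3, -0.8]
gripper_width: 0.684
```

```bash
python3 -m crank '[[-0.006,0,0,0,0,0],[-0.010,0,0,0,0,0],[-0.014,0,0,0,0,0],[-0.015,0,0,0,0,0],[-0.015,0,0,0,0,0]]' && python3 -m crank '[[-0.015,0.001,0,0,0,0],[-0.015,0.001,0,0,0,0],[-0.015,0.001,0,0,0,0],[-0.015,0,0,0,0,-0.4],[-0.010,0,0,0,0,-0.4]]' && python3 -m crank '[[-0.008,0,0,0,0,0],[-0.003,0,0,0,0,0],[0,0,0,0,0,0],[0,0,0,0,0,0]]'
python3 - <<'E'
from h import *
import pickle
c=cams.get_calibration("wrist");w=cams.snapshot("wrist");pickle.dump(c,open("w4.pkl","wb"));cv2.imwrite("pics/w4.png",w)
t=cams.snapshot("top");cv2.imwrite("pics/t4.png",t)
f=lambda a,k:cv2.resize(a,None,fx=k,fy=k,interpolation=cv2.INTER_CUBIC)
cv2.imwrite("pics/t4c.png",f(t[155:240,185:365],4.4))
s=readout.get_state();print(s['ee_pos'],np.degrees(np.arctan2(s['tcp_rot'][1,0],s['tcp_rot'][0,0])))
E
```

```text
t: 5.68
ee_pos: [551.8, 54.5, 47.7]
tcp_rot: [[-0.131, 0.991, -0.0], [0.991, 0.131, -0.0], [-0.0, -0.0, -1.0]]
wrist_force: [0.3, -0.3, -1.6]
gripper_width: 0.688
t: 6.1
ee_pos: [564.1, -15.2, 47.7]
tcp_rot: [[-0.144, 0.99, 0.0], [0.99, 0.144, -0.0], [-0.0, -0.0, -1.0]]
wrist_force: [-0.6, 0.1, -0.8]
gripper_width: 0.685
t: 6.43
ee_pos: [565.4, -23.8, 47.7]
tcp_rot: [[-0.144, 0.99, -0.0], [0.99, 0.144, 0.0], [0.0, -0.0, -1.0]]
wrist_force: [-0.5, -0.3, -1.3]
gripper_width: 0.685
[565.34098964 -23.38300392  47.77738101] 98.33975757008665
```

View pics/t4c.png

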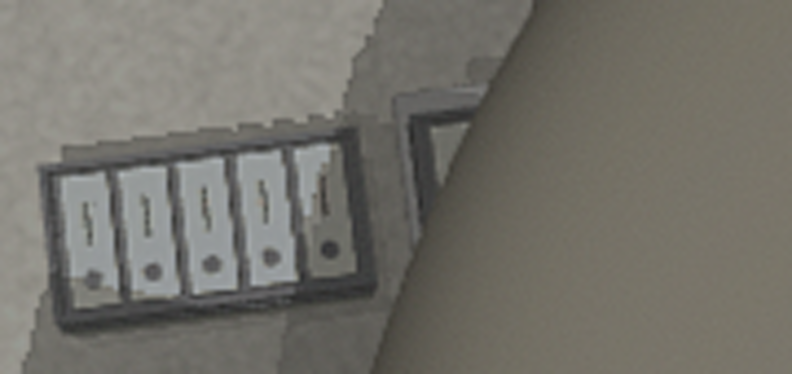

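The middle tray still lies in its place, and the top tray is over the deck, mostly hidden by the arm. I'll lower it 1.5 mm and check for contact.

```bash
python3 -m crank '[[0,0,0.001,0,0,0],[0,0,0.0005,0,0,0],[0,0,0,0,0,0]]' && python3 -m crank '[[0,0,0.0005,0,0,0],[0,0,0,0,0,0],[0,0,0,0,0,0]]'
python3 - <<'E'
import cv2,numpy as np
w=cv2.imread("pics/w4.png");cv2.imwrite("pics/w4c.png",cv2.resize(w[60:300,150:410],None,fx=2.5,fy=2.5,interpolation=cv2.INTER_CUBIC))
E
```

```text
t: 6.78
ee_pos: [565.4, -23.6, 46.1]
tcp_rot: [[-0.145, 0.989, -0.0], [0.989, 0.145, 0.0], [0.0, -0.0, -1.0]]
wrist_force: [-0.6, 0.4, -0.7]
gripper_width: 0.682
t: 7.03
ee_pos: [565.4, -23.6, 46.0]
tcp_rot: [[-0.145, 0.989, 0.0], [0.989, 0.145, 0.0], [0.0, 0.0, -1.0]]
wrist_force: [-2.4, 2.0, 4.3]
gripper_width: 0.683
```

View pics/w4c.png

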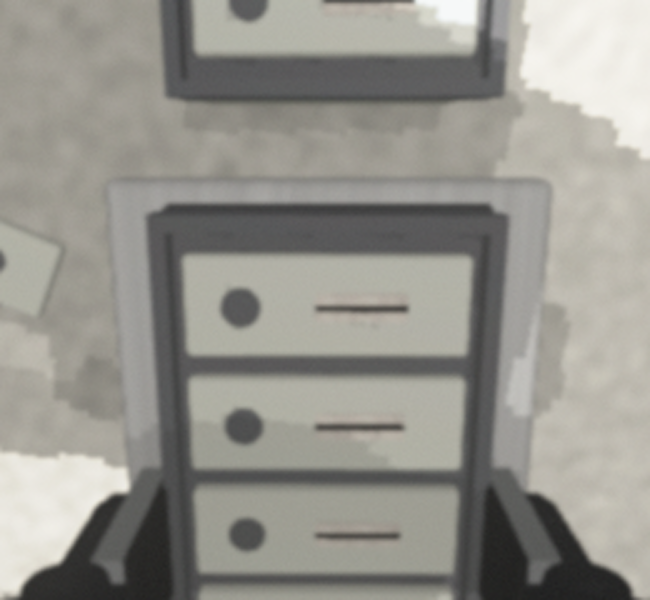

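The tray sits parallel to the deck with equal margins, and the lowering has brought contact (+4 N). Releasing, then rising and moving aside for a check.

```bash
python3 -m crank '[[0,0,0,0,0,0],[0,0,0,0,0,0],[0,0,0,0,0,0],[0,0,0,0,0,0],[0,0,0,0,0,0]]' 100 && python3 -m crank '[[0,0,-0.008,0,0,0],[0,0,-0.016,0,0,0],[0,0,-0.03,0,0,0],[0,0,-0.038,0,0,0],[0,0,-0.038,0,0,0]]' && python3 -m crank '[[0,0,-0.038,0,0,0],[0,0,-0.030,0,0,0],[0,0,0,0,0,0],[0,0,0,0,0,0]]'
python3 - <<'E'
from h import *
import pickle
c=cams.get_calibration("wrist");w=cams.snapshot("wrist");pickle.dump(c,open("w5.pkl","wb"));cv2.imwrite("pics/w5.png",w)
# deck ~ image: print projected deck corners to place crop
f=210/np.tan(np.radians(c['vertical_fov'])/2)
for p in([527,30,48.5],[603,-79,48.5]):
    q=c['T'][:3,:3].T@(np.array(p)-c['T'][:3,3]);print(q[:2]/q[2]*f+[c['cx'],c['cy']])
cv2.imwrite("pics/w5c.png",cv2.resize(w[150:300,210:350],None,fx=4,fy=4,interpolation=cv2.INTER_CUBIC))
E
```

```text
t: 7.45
ee_pos: [565.5, -24.1, 45.7]
tcp_rot: [[-0.144, 0.99, -0.0], [0.99, 0.144, -0.0], [-0.0, -0.0, -1.0]]
wrist_force: [0.2, 0.7, -0.7]
gripper_width: 1.0
t: 7.87
ee_pos: [564.9, -23.9, 177.4]
tcp_rot: [[-0.144, 0.99, -0.001], [0.99, 0.144, 0.0], [0.0, -0.001, -1.0]]
wrist_force: [1.1, -0.2, -1.4]
gripper_width: 1.0
t: 8.2
ee_pos: [566.1, -24.1, 246.3]
tcp_rot: [[-0.144, 0.99, 0.004], [0.99, 0.144, -0.001], [-0.001, 0.004, -1.0]]
wrist_force: [-0.2, 0.0, 0.1]
gripper_width: 0.995
[251.61146879 126.48655046]
[303.25529065 227.39585973]
```

View pics/w5c.png

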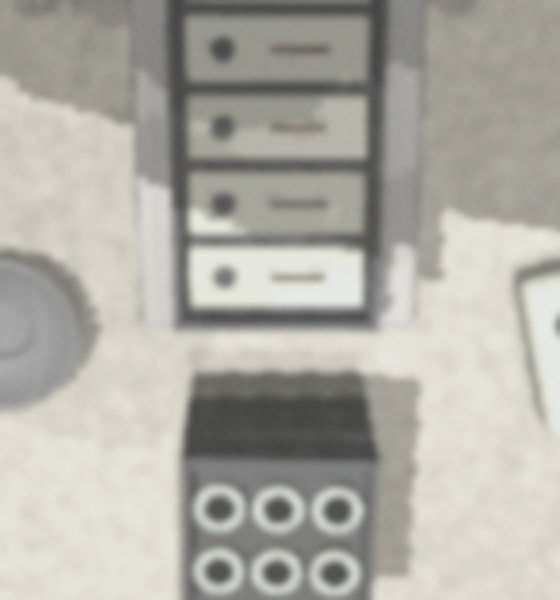

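Cup stack undisturbed, but this crop cuts off the far end of the tray. I'll take a better crop of the same picture.

```bash
python3 - <<'E'
import cv2
w=cv2.imread("pics/w5.png")
import numpy as np
f=lambda a:cv2.resize(a,None,fx=4.4,fy=4.4,interpolation=cv2.INTER_CUBIC)
cv2.imwrite("pics/w5d.png",np.hstack([f(w[0:135,232:322]),f(w[105:240,232:322])]))
E
```

```text
(no output)
```

View pics/w5d.png

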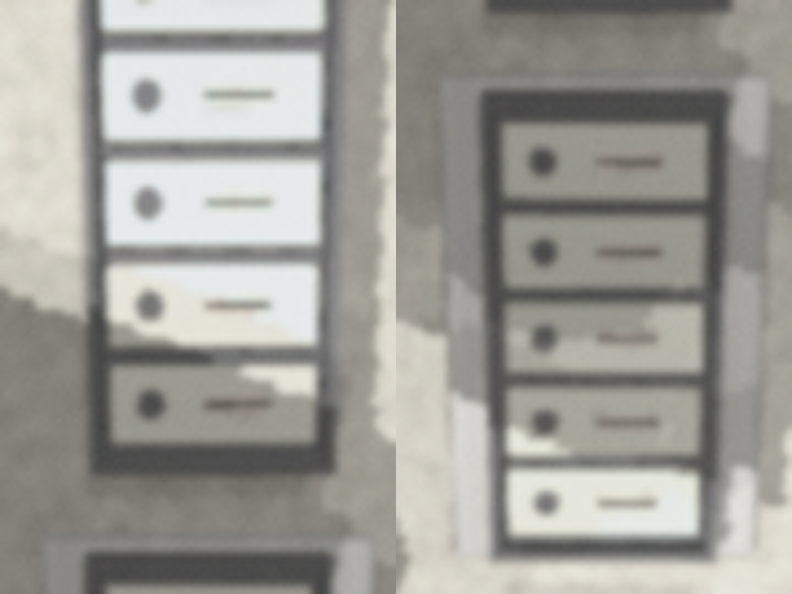

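```bash
python3 - <<'E'
from h import *
import pickle
c=pickle.load(open("w5.pkl","rb"))
g=lambda L:(np.array(L)-[396,0]+.5)/4.4-.5+[232,105]
for L,z in(([(481,92),(728,92),(716,557),(494,557)],63.5),([(443,78),(768,78),(755,556),(455,556)],48.5)):
    p=ray(c,g(L),z)[[1,2,3,0]]
    print(p[:,:2].mean(0), [np.degrees(np.arctan2(*(p[i,:2]-p[j,:2])[::-1])).round(2) for i,j in((0,1),(3,2),(0,3),(1,2))],[np.linalg.norm(p[i]-p[j]).round(1) for i,j in((0,1),(3,2),(0,3),(1,2))])
E
```

```text
[565.23238905 -23.14234704] [np.float64(98.23), np.float64(98.35), np.float64(8.27), np.float64(8.21)] [np.float64(119.3), np.float64(119.2), np.float64(59.1), np.float64(58.8)]
[565.5641193  -24.53352244] [np.float64(98.64), np.float64(97.71), np.float64(8.27), np.float64(8.21)] [np.float64(127.9), np.float64(127.8), np.float64(81.0), np.float64(83.1)]
```

The wrist view puts the tray within about 1.4 mm and 0.3° of the deck. I'll move the arm out and check once from the top camera.

```bash
python3 -m crank '[[-0.035,-0.015,0,0,0,0],[-0.035,-0.015,0,0,0,0],[-0.035,-0.015,0,0,0,0],[-0.035,-0.015,0,0,0,0],[-0.035,-0.015,0,0,0,0]]' >/dev/null && python3 -m crank '[[-0.035,-0.015,0,0,0,0],[-0.035,-0.015,0,0,0,0],[-0.035,-0.015,0,0,0,0],[-0.035,-0.015,0,0,0,0],[0,0,0,0,0,0]]'
python3 - <<'E'
from h import *
t=cams.snapshot("top");cv2.imwrite("pics/t6.png",t);f=lambda a,k:cv2.resize(a,None,fx=k,fy=k,interpolation=cv2.INTER_CUBIC)
a=cv2.imread("pics/top1.png")
cv2.imwrite("pics/t6c.png",np.vstack([f(t[160:235,265:365],7)[:, :700],f(t[155:240,185:440],700/255)[:70]])[:600])
d=cv2.absdiff(a,t).max(2);print("cup diff",d[160:212,365:432].mean())
c=cams.get_calibration("top");print(readout.get_state()['t'])
# phase shift of cup tray
g=lambda i:cv2.cvtColor(i,cv2.COLOR_BGR2GRAY).astype(np.float32)[160:212,365:432].copy()
print(cv2.phaseCorrelate(g(a),g(t)))
E
```

```text
t: 9.08
ee_pos: [475.1, -360.5, 241.4]
tcp_rot: [[-0.14, 0.99, -0.003], [0.99, 0.14, 0.001], [0.001, -0.003, -1.0]]
wrist_force: [0.5, 1.7, -0.4]
gripper_width: 1.001
cup diff 9.80166475315729
9.1333
((0.08551405780483634, -0.11344366608794942), 0.8587413519743539)
```

View pics/t6c.png

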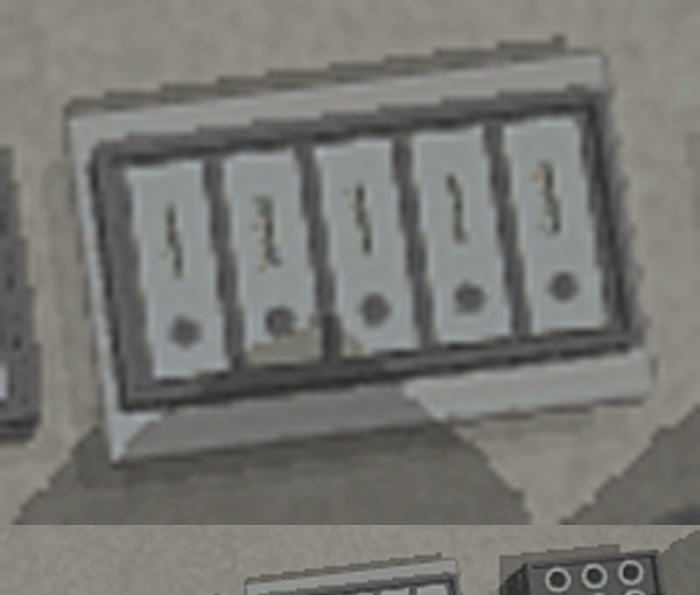

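```bash
python3 - <<'E'
from h import *
c=cams.get_calibration("top")
g=lambda L:(np.array(L)+.5)/7-.5+[265,160]
for L,z in(([(92,147),(603,88),(636,346),(122,409)],63.5),([(70,116),(603,54),(652,392),(113,460)],48.5)):
    print(rect(ray(c,g(L),z)))
E
```

```text
(array([565.1, -22.6]), np.float64(98.05), np.float64(7.12), np.float64(119.16844157323622), np.float64(60.88911168821572))
(array([565.9, -23.6]), np.float64(98.17), np.float64(7.9), np.float64(127.53165150570058), np.float64(81.79255794168118))
```

```bash
python3 - <<'E'
from h import *
c=cams.get_calibration("top")
g=lambda L:(np.array(L)+.5)/4.4-.5+[185,155]
print(rect(ray(c,g([(42,167),(355,131),(374,289),(62,322)]),50)))
n=cams.snapshot("scene");a=cv2.imread("pics/scene1.png")
# vertical end edges of the middle tray's side face (a few mm below its rim): subpixel shift before/after
cs=cams.get_calibration("scene");f=210/np.tan(np.radians(cs['vertical_fov'])/2)
for p in([582.5,57.5,42],[566,175,42],[582.5,57.5,25],[566,175,25]):
    q=cs['T'][:3,:3].T@(np.array(p)-cs['T'][:3,3]);u,v=(q[:2]/q[2]*f+[cs['cx'],cs['cy']]).round().astype(int)
    r=[i[v-1:v+2,u-7:u+8].mean((0,2)).round().astype(int).tolist() for i in(a,n)];print(u,v,*r,sep="\n")
E
```

```text
(array([545.7, 113.8]), np.float64(97.55), np.float64(8.73), np.float64(116.2330994399734), np.float64(59.09496668117748))
269
254
[107, 106, 106, 105, 119, 123, 117, 100, 46, 39, 39, 44, 42, 40, 41]
[84, 87, 81, 93, 111, 124, 120, 103, 53, 36, 39, 41, 42, 42, 37]
356
253
[38, 44, 41, 41, 41, 42, 38, 35, 59, 125, 126, 124, 123, 119, 120]
[41, 37, 45, 41, 45, 42, 42, 35, 58, 129, 129, 125, 123, 124, 123]
270
264
[106, 101, 109, 116, 115, 115, 102, 67, 39, 40, 41, 42, 43, 43, 36]
[109, 106, 111, 117, 116, 114, 107, 65, 38, 39, 40, 40, 41, 44, 42]
355
263
[38, 43, 39, 46, 44, 40, 42, 45, 38, 83, 106, 104, 118, 118, 116]
[42, 42, 45, 43, 43, 38, 45, 45, 34, 95, 122, 121, 118, 120, 119]
```

The middle tray's end edges are unchanged to about 0.1 px before and after. Handing in.

```bash
python3 -c "
from rig import finish_job,readout
print(readout.get_state()['t'],finish_job())"
```

```text
the job is handed in; nothing more can be done
9.1833 None
```

The top tray now lies on the reading deck, and I handed the job in at 9.2 s with the arm clear of everything.

I gripped the tray at its long sides and eased off the downward press from the closing fingers (about 8 N). I then slid it about 141 mm level at stack height, with its weight just taken up by the gripper. At the end I lowered it about 1.5–2 mm onto the deck and released it.

**Fit on the deck:** the wrist and top cameras both put the tray within about 0.3–0.8 mm across and 1.0–1.4 mm along the long side. The long sides agree with the deck's to about 0.2°. The top camera's short-side reading disagreed slightly, at about 0.8°. I left the remaining 1 mm because it is about as small as the cameras can measure.

**Middle tray:** its end edges in the scene camera moved by no more than about 0.1 px before to after.

**Cup tray:** it shifted by about 0.1 px in the top camera, so it is effectively unmoved.

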